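# Stir the nuts in the clay pan at the market food stall

### The job

Take the tall wooden stirring stick out of its low clay cup and stir the nuts in the clay pan with it: head down close to the pan's floor, two or three times round the whole way, in a wide circle about half-way between the pan's centre and its wall, so that the nuts are pushed about. Keep all the nuts in the pan. Then stand the stick upright in the cup it came from and let go.

Things in the scene. Friction and masses are not known exactly. Their poses are not given: they have to be found in the camera images.
- stick_grip (a point): Tall wooden stirring stick, loose, about 90 g, standing upright in a low clay cup: a plain round handle 18 mm thick on a drum-shaped head 42 mm across and 36 mm tall with a flat foot; 200 mm long in all. It is the tallest wooden thing on the counter (the other low cup holds a stubby masher 105 mm long, not needed). This point is on the handle's axis, 170 mm above the foot and 30 mm below the top, where to grip; z points along the stick to its top.
- stick_foot (a point): The centre of the flat foot of the stirring stick's head, on its axis; z points along the stick to its top.
- pan_floor (a point): Centre of the inner floor of the round clay pan that holds the nuts, 8 mm above the counter; z up. The flat floor is 160 mm across, the wall flares to an outer rim 196 mm across and 60 mm above the counter, with two small lugs. Heavy, does not move. At the start no nut lies within 25 mm of the centre. An equal pan stands empty elsewhere.
- cup_floor (a point): Centre of the inner floor of the low clay cup in which the stirring stick stands at the start, 8 mm above the counter; z up. Cup 88 mm across outside, about 70 mm inside, rim 40 mm above the counter. Heavy, does not move. An equal cup holds the masher.
- nut0_c (a point): Centre of one of six alike whole nuts in the shell, dark brown, nearly round, 25 mm thick and 29 mm long, 12 g, loose on the pan's floor in a ring about its centre.
- nut1_c (a point): Centre of one of six alike whole nuts in the shell, dark brown, nearly round, 25 mm thick and 29 mm long, 12 g, loose on the pan's floor in a ring about its centre.
- nut2_c (a point): Centre of one of six alike whole nuts in the shell, dark brown, nearly round, 25 mm thick and 29 mm long, 12 g, loose on the pan's floor in a ring about its centre.
- nut3_c (a point): Centre of one of six alike whole nuts in the shell, dark brown, nearly round, 25 mm thick and 29 mm long, 12 g, loose on the pan's floor in a ring about its centre.
- nut4_c (a point): Centre of one of six alike whole nuts in the shell, dark brown, nearly round, 25 mm thick and 29 mm long, 12 g, loose on the pan's floor in a ring about its centre.
- nut5_c (a point): Centre of one of six alike whole nuts in the shell, dark brown, nearly round, 25 mm thick and 29 mm long, 12 g, loose on the pan's floor in a ring about its centre.

How it is judged:
By the outcome, as a careful person would: the job done as asked, in the order asked, and still so for the second after the job is handed in, with the robot touching nothing.
It also fails if it takes over 66 s, if anything falls off the work surface, if the arm or the gripper's body presses on something with over 40 N, if the wrist force passes 120 N, or if a joint passes its speed limit or range.

### The arm

A 7-joint arm with a two-finger parallel gripper is mounted at the origin on the work surface. World frame = base frame: x ahead of the robot, y to its left, z up, the work surface at z = 0. Lengths are in m, angles in rad, forces in N, time in s.
With the tool pointing down it reaches from about 0.425 to 0.95 m from the base axis. Payload 4.7 kg.
Tool frame: the origin (TCP) lies on the centre line of the jaws, within the pads' length; the fingertips stand 8 mm ahead of it and the grasp point (between the pads) lies 11 mm behind it (bot.finger_overhang is the distance from the TCP to the fingertips, in m); z points along the fingers, y is the direction in which the jaws open and shut (so a half turn about z gives the same grasp; the last joint's range is limited). The gripper opens to 85 mm and grips with 20 to 120 N. Pads are 22 mm wide; open, the fingers measure 114 mm over their backs; the gripper's body (76 mm by 85 mm) begins 54 mm behind the grasp point. The pads swing forward as they close: fully open they stand 13 mm farther back than shut.
Start: joints at [1.276, 0.469, -0.049, 1.532, 0.024, 1.141, -0.082], TCP at [0.177, -0.651, 0.239] pointing down, gripper open.
Joint ranges: [-2.59, 2.59], [-0.33, 1.99], [-1.39, 1.29], [0.1, 2.45], [-1.04, 4.18], [0.21, 1.99], [-2.66, 2.66]. Speed limits (rad/s): [2.57, 2.57, 3.14, 3.14, 3.14, 3.14, 3.14].

### API

Orientations are given as a rotation vector (axis times angle).
In Python, from plant import bot gives the robot as it stands.
- The arm moves only by the tool send_rows, never from a script. Its argument "rows" is a list of rows, each an object with "gripper": the opening, from 0 (shut) to 1 (fully open); "xyz": the shift along the tool's x, y, z each as a share of 0.06 m, from -1 to 1, a list of three; "spin": the turn about the tool's z as a share of 0.15 rad, from -1 to 1. In form: [{"gripper": gripper, "xyz": [dx, dy, dz], "spin": spin}, ...]. A call has 1 to 20 rows; each row shifts and turns the commanded pose from where the row before left it, along the tool's axes as they then stand; what a row does not reach is not made up. A row lasts 1/8 s, in which the tool goes at most 62.5 mm and 10.7 degrees, less where a joint would pass 70% of its speed; a pose out of reach is approached as far as the arm can. A call with a number of a shift or a turn outside -1 to 1 is refused whole. A call with a gripper value outside its range is refused whole. The fingers move at their own pace and stop on an object; "newtons" is the grip in N (left out, the last holds). Time passes only in rows, so rows that do not move let the fingers close. It gives the time, the measured TCP pose, the force and the opening at its end, in the units of the state.
- bot.sense(): the state, without advancing time (a new reading comes with each control period).
- bot.camera(name): name is "side" or "top"; returns the picture (480x640x3 uint8, blue, green, red); there is no depth.
- bot.camera_model(name): a dict with "mtx" (3x3 intrinsics, pixels), "k1" (the pictures are not rectified: a ray, as slopes to the right and down, at radius r is drawn at 1 + k1 r^2 times it, then the intrinsics apply), "view" (4x4, takes a point from world to camera coordinates). Camera axes: x right, y down, z forward; pixel columns grow to the right and rows downward; lengths in m; the calibration is good to about 2 mm. A picture is of the moment at which its call begins. camera_model takes no time and is no camera call.
- bot.job_done(): hands the job in, once; it reports no verdict.
The state is a dict: "time": time; "qpos": joint angles; "joint_velocities": joint speeds; "tau": joint torques, N m; "eef_pos": TCP position; "tcp_rot": TCP orientation; "contact_force": force on the tool from outside, world axes, zero at the start; "moment": the same for the moment, N m; "width": finger opening in m.
Only numpy, scipy, OpenCV 4.12 (cv2) and the standard library are available. Lean on these libraries where they do the work, as an engineer would, in place of code of your own. Each camera call takes 0.05 s, during which the arm holds its last target. There are 200 camera calls.

## Working session

There is one attempt and no reset: what is moved stays moved. The work goes in short steps, Python scripts to look and compute and a tool call to move; the robot and the scene stay as the last step left them, time stands still between calls to the robot, and variables do not carry over. Pictures are saved under pics/ and viewed, about 8 in all and at most 12, crops included, and the job is handed in when it is done.

Besides the shell and the picture viewer there is one more tool, called after "Request:" as a command line: name --argument value ..., lists and objects as JSON in quotes. send_rows: Moves the arm, as the interface text tells. Its arguments: {"type":"object","properties":{"rows":{"type":"array","items":{"type":"object","properties":{"gripper":{"type":"number"},"xyz":{"type":"array","items":{"type":"number"}},"spin":{"type":"number"}}}},"newtons":{"type":"number"}},"required":["rows"]}

```bash
mkdir -p pics
cat > h.py <<'E'
import numpy as np, cv2
from plant import bot
def cam(n):
    m=bot.camera_model(n); return np.array(m["mtx"],float),float(m["k1"]),np.array(m["view"],float)
def proj(n,P):
    K,k,V=cam(n); P=np.atleast_2d(P); c=P@V[:3,:3].T+V[:3,3]; s=c[:,:2]/c[:,2:]
    s=s*(1+k*(s**2).sum(1,keepdims=True)); return s@K[:2,:2].T+K[:2,2]
def ray(n,uv):
    K,k,V=cam(n); d=np.linalg.solve(K[:2,:2],np.array(uv,float)-K[:2,2]); s=d.copy()
    for _ in range(30): s=d/(1+k*(s@s))
    R=V[:3,:3]; return -R.T@V[:3,3], R.T@np.array([s[0],s[1],1])
def atz(n,uv,z):
    o,d=ray(n,uv); return o+d*(z-o[2])/d[2]
E
python3 - <<'E'
from h import *
for n in("top","side"):
    cv2.imwrite(f"pics/{n}0.png",bot.camera(n)); o,d=ray(n,(320,240)); print(n,o,d/np.linalg.norm(d))
s=bot.sense(); print(s); print(bot.finger_overhang)
E
```

```text
top [ 0.29928607 -0.00737866  1.24084261] [ 0.23417505  0.01720667 -0.97204217]
side [0.37399313 0.58078634 0.5462983 ] [ 0.23388708 -0.81352587 -0.53242136]
{'time': 0.1, 'qpos': array([ 1.27611578,  0.46937812, -0.04861893,  1.53354256,  0.02410575,
        1.14097494, -0.08231231]), 'joint_velocities': array([-3.24176789e-04,  1.40289651e-04,  1.39961057e-04, -4.94657445e-03,
       -6.67169783e-04, -1.01679749e-03,  5.86301018e-05]), 'tau': array([ 5.91938078e-04, -5.11514318e+01, -4.69303981e-02, -2.38390553e+01,
        1.07936701e-02,  4.35016540e-03,  1.69099295e-06]), 'eef_pos': array([ 0.17719647, -0.65082048,  0.23836823]), 'tcp_rot': array([-3.11220569e+00, -4.16096817e-01,  4.37646570e-04]), 'contact_force': array([ 0.1231455 ,  0.26378165, -0.47844744]), 'moment': array([ 0.02605502, -0.02998367, -0.02357455]), 'width': 0.0848774023880096}
0.008
```

View pics/top0.png

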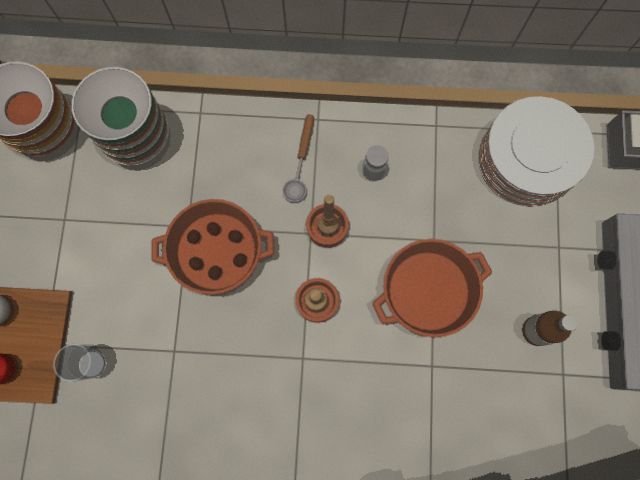

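View pics/side0.png

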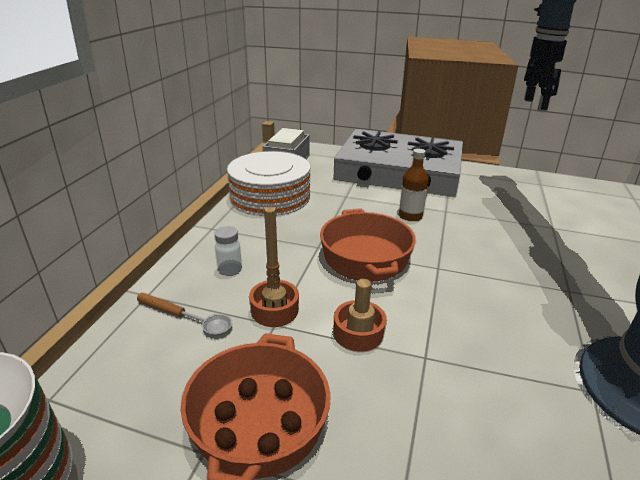

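The top view shows the nut pan at about (213,248), the stick's cup at (327,226) with the stick's top at (329,200), and the masher cup at (317,300). In the side view the stick's top is at (270,210) and its cup at (274,302). Next I fit these points.

```bash
cat > m.py <<'E'
from h import *
from scipy.optimize import least_squares
im=bot.camera("top"); si=bot.camera("side")
def tri(a,b):
    A=[];B=[]
    for n,uv in(("top",a),("side",b)):
        o,d=ray(n,uv); d/=np.linalg.norm(d); M=np.eye(3)-np.outer(d,d); A.append(M);B.append(M@o)
    return np.linalg.lstsq(np.vstack(A),np.hstack(B),rcond=None)[0]
print("top of stick",tri((329,197.5),(270.5,210)))
print("cup",atz("top",(327.5,225),.04),atz("side",(274,293),.04)); print("pan",atz("top",(212.5,246),.06),atz("side",(256,396),.06))
def circ(c,r,z): 
    a=np.linspace(0,2*np.pi,60); return np.c_[c[0]+r*np.cos(a),c[1]+r*np.sin(a),0*a+z]
# clay mask fit: maximise gradient from outside to inside along projected rim
def fit(n,img,c0,r,z):
    hsv=cv2.cvtColor(img,cv2.COLOR_BGR2HSV); m=((hsv[...,0]<14)&(hsv[...,1]>120)).astype(np.float32); m=cv2.GaussianBlur(m,(3,3),0)
    best=(-9,)
    for dx in np.arange(-.02,.0201,.001):
        for dy in np.arange(-.02,.0201,.001):
            c=(c0[0]+dx,c0[1]+dy)
            v=[cv2.remap(m,*[q.astype(np.float32).reshape(1,-1) for q in proj(n,circ(c,rr,z)).T],cv2.INTER_LINEAR).mean() for rr in(r-.003,r+.003)]
            if v[0]-v[1]>best[0]: best=(v[0]-v[1],)+c
    return best
cu=fit("top",im,atz("top",(327.5,225),.04),.044,.04); pa=fit("top",im,atz("top",(212.5,246),.06),.098,.06)
print(cu,pa,fit("side",si,cu[1:],.044,.04),fit("side",si,pa[1:],.098,.06))
for n,img in(("top",im),("side",si)):
    big=cv2.resize(img,None,fx=3,fy=3,interpolation=cv2.INTER_CUBIC)
    for c,r,z in((cu[1:],.044,.04),(pa[1:],.098,.06),(pa[1:],.08,.008)):
        cv2.polylines(big,[((proj(n,circ(c,r,z))+.5)*3-.5).round().astype(int)],True,(255,255,0),1)
    x,y=((150,170) if n=="top" else (160,195)); cv2.imwrite(f"pics/{n}1.png",big[y*3:y*3+(435 if n=="top" else 600),x*3:x*3+630])
E
python3 m.py
```

```text
top of stick [ 0.6246915  -0.00108252  0.20529473]
cup [6.20855103e-01 4.25120037e-04 4.00000000e-02] [ 0.62327022 -0.00111615  0.04      ]
pan [0.559382   0.22599505 0.06      ] [0.55800531 0.22860185 0.06      ]Traceback (most recent call last):
  File "m.py", line 23, in <module>
    cu=fit("top",im,atz("top",(327.5,225),.04),.044,.04); pa=fit("top",im,atz("top",(212.5,246),.06),.098,.06)
  File "m.py", line 20, in fit
    v=[cv2.remap(m,*[q.astype(np.float32).reshape(1,-1) for q in proj(n,circ(c,rr,z)).T],cv2.INTER_LINEAR).mean() for rr in(r-.003,r+.003)]
                                                                 ~~~~^^^^^^^^^^^^^^^^
  File "h.py", line 6, in proj
    K,k,V=cam(n); P=np.atleast_2d(P); c=P@V[:3,:3].T+V[:3,3]; s=c[:,:2]/c[:,2:]
          ~~~^^^
  File "h.py", line 4, in cam
    m=bot.camera_model(n); return np.array(m["mtx"],float),float(m["k1"]),np.array(m["view"],float)
ValueError: time passes only in moves, steps and waits
```

Camera models must be cached.

```bash
sed -i 's/^def cam/from functools import lru_cache\n@lru_cache\ndef cam/' h.py; python3 m.py
```

```text
top of stick [ 0.6246915  -0.00108252  0.20529473]
cup [6.20855103e-01 4.25120037e-04 4.00000000e-02] [ 0.62327022 -0.00111615  0.04      ]
pan [0.559382   0.22599505 0.06      ] [0.55800531 0.22860185 0.06      ]
(np.float32(0.766626), np.float64(0.6228551027881448), np.float64(0.0014251200368669056)) (np.float32(0.7238434), np.float64(0.5603820002929715), np.float64(0.22699505011040302)) (np.float32(0.54574585), np.float64(0.6218551027881448), np.float64(0.0034251200368669247)) (np.float32(0.6255381), np.float64(0.5583820002929715), np.float64(0.22899505011040305))
```

View pics/top1.png

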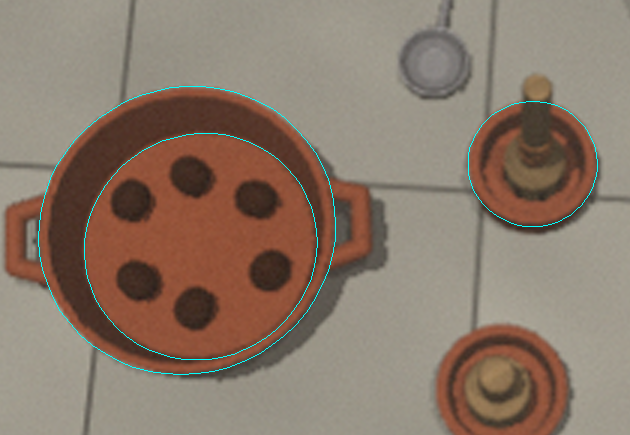

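View pics/side1.png

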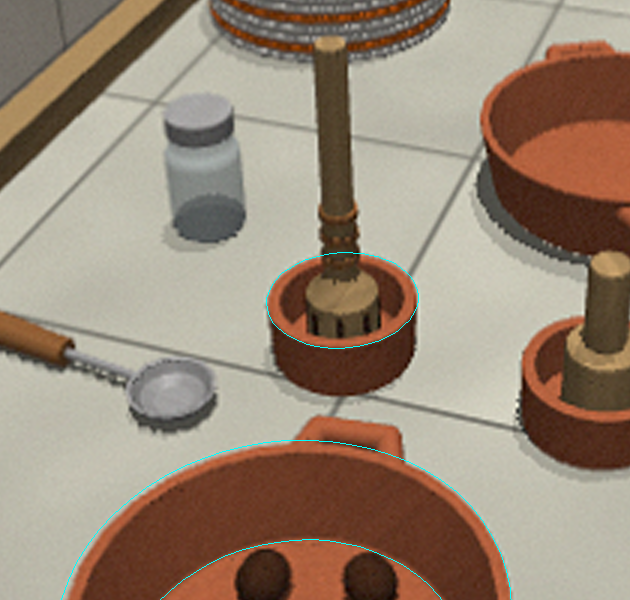

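Both rim overlays sit on the pan and the cup. The stick's top disc is at (329,199.3) in the top view and (270,209.7) in the side view. I now refine the stick and check the bottle as an obstacle on the way.

Run:
```python
from h import *
def tri(a,b):
    A=[];B=[]
    for n,uv in(("top",a),("side",b)):
        o,d=ray(n,uv); d/=np.linalg.norm(d); M=np.eye(3)-np.outer(d,d); A.append(M);B.append(M@o)
    return np.linalg.lstsq(np.vstack(A),np.hstack(B),rcond=None)[0]
print("stick",tri((328.7,199),(269.7,209.5)),atz("top",(328.7,199),.208),atz("side",(269.7,209.5),.208),"head top",atz("top",(327.7,224),.044),atz("side",(273.7,294),.044))
print("bottle",tri((570,322),(419,153)))
for p in((132,200),(191,176),(256,199),(139,281),(196,308),(270,271)):
    q=atz("top",(150+p[0]/3-.3,170+p[1]/3-.3),.0205)[:2]-[.5595,.2275]; print(np.round(q*1000),round(np.hypot(*q)*1000))
```

```text
stick [ 6.23637733e-01 -2.68111074e-04  2.06109731e-01] [ 6.2353287e-01 -1.7187914e-04  2.0800000e-01] [0.62170637 0.00309096 0.208     ] head top [6.21906544e-01 1.08724907e-04 4.40000000e-02] [0.62079039 0.00621095 0.044     ]
bottle [ 0.43534786 -0.43408242  0.16191422]
[27. 47.] 54
[46.  8.] 47
[ 32. -38.] 50
[-30.  36.] 47
[-46.  -4.] 46
[-18. -52.] 55
```

Request:
send_rows --rows '[{"gripper": 1,"xyz": [0,0,-1],"spin": 0},{"gripper": 1,"xyz": [0,0,-1],"spin": 0},{"gripper": 1,"xyz": [0,0,0],"spin": 0.9},{"gripper": 1,"xyz": [0,0,0],"spin": 0.87},{"gripper": 1,"xyz": [0,0,0],"spin": 0}]' --newtons 60

```text
time: 0.92
eef_pos: [0.1774, -0.6511, 0.3593]
tcp_rot: [-3.142, -0.003, 0.0]
contact_force: [-0.5, -0.3, 0.1]
width: 0.0854
```

Request:
send_rows --rows '[{"gripper": 1,"xyz": [0.464,-0.679,0],"spin": 0},{"gripper": 1,"xyz": [0.464,-0.679,0],"spin": 0},{"gripper": 1,"xyz": [0.464,-0.679,0],"spin": 0},{"gripper": 1,"xyz": [0.464,-0.679,0],"spin": 0},{"gripper": 1,"xyz": [0.464,-0.679,0],"spin": 0},{"gripper": 1,"xyz": [0.464,-0.679,0],"spin": 0},{"gripper": 1,"xyz": [0.464,-0.679,0],"spin": 0},{"gripper": 1,"xyz": [0.464,-0.679,0],"spin": 0},{"gripper": 1,"xyz": [0.464,-0.679,0],"spin": 0},{"gripper": 1,"xyz": [0.464,-0.679,0],"spin": 0},{"gripper": 1,"xyz": [0.464,-0.679,0],"spin": 0},{"gripper": 1,"xyz": [0.464,-0.679,0],"spin": 0},{"gripper": 1,"xyz": [0.464,-0.679,0],"spin": 0},{"gripper": 1,"xyz": [0.464,-0.679,0],"spin": 0},{"gripper": 1,"xyz": [0.464,-0.679,0],"spin": 0},{"gripper": 1,"xyz": [0.464,-0.679,0],"spin": 0},{"gripper": 1,"xyz": [0,0,0.5],"spin": 0},{"gripper": 1,"xyz": [0,0,0.5],"spin": 0},{"gripper": 1,"xyz": [0,0,0],"spin": 0}]'

```text
time: 3.3
eef_pos: [0.6212, 0.0003, 0.2967]
tcp_rot: [3.141, 0.003, -0.009]
contact_force: [0.3, -0.3, 1.4]
width: 0.0853
```

Request:
send_rows --rows '[{"gripper": 1,"xyz": [0.02,0,0.4],"spin": 0},{"gripper": 1,"xyz": [0,0,0.45],"spin": 0},{"gripper": 1,"xyz": [0,0,0.45],"spin": 0},{"gripper": 1,"xyz": [0,0,0.45],"spin": 0},{"gripper": 1,"xyz": [0,0,0.42],"spin": 0},{"gripper": 1,"xyz": [0,0,0],"spin": 0}]'

```text
time: 4.05
eef_pos: [0.6234, 0.0003, 0.1687]
tcp_rot: [3.141, 0.001, -0.003]
contact_force: [0.2, -1.1, 0.3]
width: 0.0854
```

Run:
```python
from h import *
s=bot.camera("side"); t=bot.camera("top")
a=cv2.resize(s[150:340,200:350],None,fx=2.6,fy=2.6,interpolation=cv2.INTER_CUBIC); b=cv2.resize(t[130:320,250:400],None,fx=2.6,fy=2.6,interpolation=cv2.INTER_CUBIC)
cv2.imwrite("pics/g.png",np.hstack([a,b])); print(bot.sense()["eef_pos"])
```

```text
[0.62493591 0.00067408 0.17085138]
```

View pics/g.png

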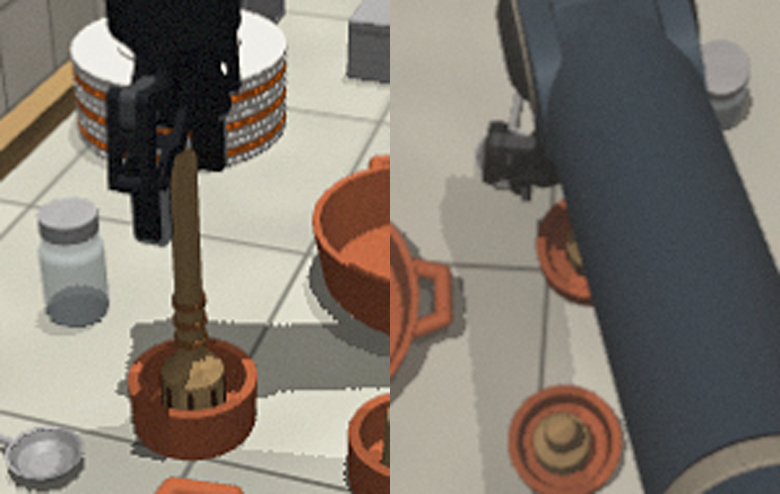

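The stick stands between the fingers, with the near finger on its +y side. I close at 60 N.

Request:
send_rows --rows '[{"gripper": 0,"xyz": [0,0,0],"spin": 0},{"gripper": 0,"xyz": [0,0,0],"spin": 0},{"gripper": 0,"xyz": [0,0,0],"spin": 0},{"gripper": 0,"xyz": [0,0,0],"spin": 0},{"gripper": 0,"xyz": [0,0,0],"spin": 0},{"gripper": 0,"xyz": [0,0,0],"spin": 0},{"gripper": 0,"xyz": [0,0,0],"spin": 0},{"gripper": 0,"xyz": [0,0,0],"spin": 0}]' --newtons 70

```text
time: 5.15
eef_pos: [0.6241, 0.0004, 0.1695]
tcp_rot: [3.141, 0.0, 0.001]
contact_force: [0.0, -0.6, 2.6]
width: 0.016
```

Request:
send_rows --rows '[{"gripper": 0,"xyz": [0,0,-0.3],"spin": 0},{"gripper": 0,"xyz": [0,0,-0.4],"spin": 0},{"gripper": 0,"xyz": [0,0,-0.4],"spin": 0},{"gripper": 0,"xyz": [0,0,-0.4],"spin": 0},{"gripper": 0,"xyz": [0,0,-0.3],"spin": 0},{"gripper": 0,"xyz": [0,0,0],"spin": 0},{"gripper": 0,"xyz": [0,0,0],"spin": 0}]'

```text
time: 6.02
eef_pos: [0.6232, 0.0006, 0.2762]
tcp_rot: [3.141, 0.001, -0.003]
contact_force: [-0.3, -0.1, -0.8]
width: 0.0163
```

Run:
```python
from h import *
s=bot.camera("side"); x=bot.sense(); print(x["eef_pos"],x["width"],x["contact_force"])
cv2.imwrite("pics/l.png",cv2.resize(s[80:350,180:380],None,fx=2.2,fy=2.2,interpolation=cv2.INTER_CUBIC))
```

```text
[6.23102151e-01 5.54196203e-04 2.75840989e-01] 0.016463633300921373 [-0.17741539  0.06600389 -0.79527335]
```

View pics/l.png

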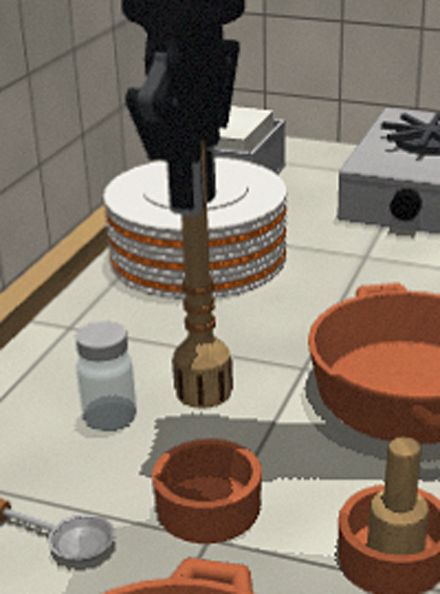

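Run:
```python
from h import *
print(atz("side",(272.3,258.6),.115)); print(proj("side",[[.623,.0005,.115],[.623,.0005,.16]]))
```

```text
[0.62206435 0.00150953 0.115     ]
[[271.99827567 258.17302682]
 [270.84236058 235.02934566]]
```

Request:
send_rows --rows '[{"gripper": 0,"xyz": [-0.05,-0.18,0],"spin": 0},{"gripper": 0,"xyz": [-0.1,-0.36,0],"spin": 0},{"gripper": 0,"xyz": [-0.15,-0.54,0],"spin": 0},{"gripper": 0,"xyz": [-0.15,-0.54,0],"spin": 0},{"gripper": 0,"xyz": [-0.15,-0.54,0],"spin": 0},{"gripper": 0,"xyz": [-0.15,-0.54,0],"spin": 0},{"gripper": 0,"xyz": [-0.15,-0.54,0],"spin": 0},{"gripper": 0,"xyz": [-0.1,-0.36,0],"spin": 0},{"gripper": 0,"xyz": [-0.05,-0.18,0],"spin": 0},{"gripper": 0,"xyz": [0,0,0],"spin": 0},{"gripper": 0,"xyz": [0,0,0],"spin": 0},{"gripper": 0,"xyz": [0,0,0],"spin": 0}]'

```text
time: 7.58
eef_pos: [0.5612, 0.2262, 0.277]
tcp_rot: [3.141, -0.003, 0.0]
contact_force: [0.7, -0.0, -0.9]
width: 0.0165
```

Run:
```python
from h import *
x=bot.sense(); print(x["eef_pos"],x["tcp_rot"],x["width"])
```

```text
[0.56120025 0.22621785 0.27698973] [ 3.14097204e+00 -2.72382552e-03  7.47596260e-05] 0.01652807061044613
```

Request:
send_rows --rows '[{"gripper": 0,"xyz": [-0.01,-0.02,0.3],"spin": 0},{"gripper": 0,"xyz": [0,0,0.35],"spin": 0},{"gripper": 0,"xyz": [0,0,0.35],"spin": 0},{"gripper": 0,"xyz": [0,0,0.3],"spin": 0},{"gripper": 0,"xyz": [0,0,0.2],"spin": 0},{"gripper": 0,"xyz": [0,0,0.15],"spin": 0},{"gripper": 0,"xyz": [0,0,0.07],"spin": 0},{"gripper": 0,"xyz": [0,0,0],"spin": 0},{"gripper": 0,"xyz": [0,0,0],"spin": 0}]'

```text
time: 8.7
eef_pos: [0.5605, 0.2288, 0.1745]
tcp_rot: [-3.141, -0.0, -0.002]
contact_force: [0.7, 0.5, -0.8]
width: 0.0162
```

Run:
```python
from h import *
s=bot.camera("side"); t=bot.camera("top"); x=bot.sense(); print(x["eef_pos"],x["width"],x["contact_force"])
a=cv2.resize(s[250:480,165:345],None,fx=2.2,fy=2.2,interpolation=cv2.INTER_CUBIC); b=cv2.resize(t[150:380,130:310],None,fx=2.2,fy=2.2,interpolation=cv2.INTER_CUBIC)
cv2.imwrite("pics/p.png",np.hstack([a,b]))
print(proj("side",[[.5595,.2275,.012]]))
```

```text
[0.56039701 0.22881208 0.17444011] 0.016633150091324933 [-0.2159222  -0.96063343 -1.22114235]
[[257.63779072 417.85008809]]
```

View pics/p.png

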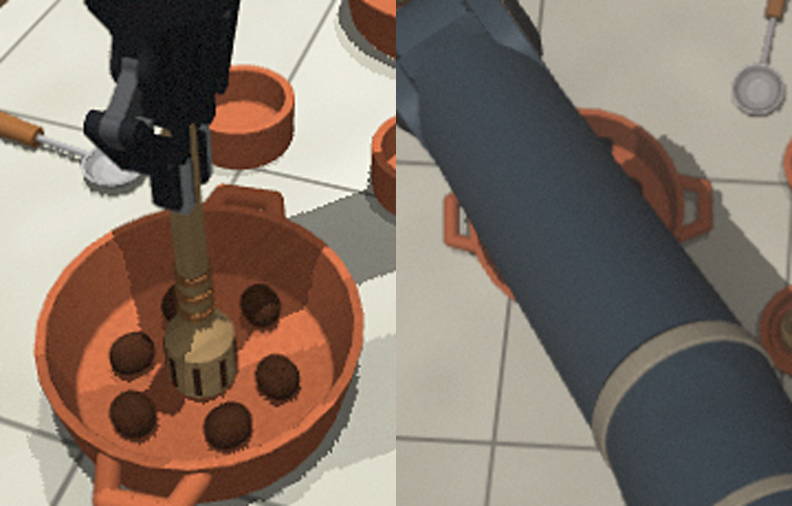

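The head stands near the pan's centre with the six nuts around it and none displaced. I calculate the spiral-out steps, then stir.

Run:
```python
import numpy as np
k=np.arange(11); a=np.radians(81+18*k); r=38*k/10
P=np.c_[r*np.cos(a),-r*np.sin(a)]; print(np.round(np.diff(P,axis=0)/60,3).tolist(),P[-1])
```

```text
[[-0.01, -0.063], [-0.048, -0.05], [-0.077, -0.021], [-0.091, 0.019], [-0.087, 0.065], [-0.063, 0.109], [-0.02, 0.142], [0.037, 0.157], [0.099, 0.15], [0.16, 0.118]] [-5.94450967 37.53215694]
```

Request:
send_rows --rows '[{"gripper": 0,"xyz": [0,0.01,0.025],"spin": 0},{"gripper": 0,"xyz": [-0.01,-0.063,0],"spin": 0},{"gripper": 0,"xyz": [-0.048,-0.05,0],"spin": 0},{"gripper": 0,"xyz": [-0.077,-0.021,0],"spin": 0},{"gripper": 0,"xyz": [-0.091,0.019,0],"spin": 0},{"gripper": 0,"xyz": [-0.087,0.065,0],"spin": 0},{"gripper": 0,"xyz": [-0.063,0.109,0],"spin": 0},{"gripper": 0,"xyz": [-0.02,0.142,0],"spin": 0},{"gripper": 0,"xyz": [0.037,0.157,0],"spin": 0},{"gripper": 0,"xyz": [0.099,0.15,0],"spin": 0},{"gripper": 0,"xyz": [0.16,0.118,0],"spin": 0},{"gripper": 0,"xyz": [0,0,0],"spin": 0}]'

```text
time: 10.3
eef_pos: [0.5558, 0.1902, 0.1726]
tcp_rot: [-3.14, 0.003, -0.003]
contact_force: [1.7, 2.1, -0.4]
width: 0.0166
```

Request:
send_rows --rows '[{"gripper": 0,"xyz": [0.198,0,0],"spin": 0},{"gripper": 0,"xyz": [0.188,-0.061,0],"spin": 0},{"gripper": 0,"xyz": [0.16,-0.116,0],"spin": 0},{"gripper": 0,"xyz": [0.116,-0.16,0],"spin": 0},{"gripper": 0,"xyz": [0.061,-0.188,0],"spin": 0},{"gripper": 0,"xyz": [0,-0.198,0],"spin": 0},{"gripper": 0,"xyz": [-0.061,-0.188,0],"spin": 0},{"gripper": 0,"xyz": [-0.116,-0.16,0],"spin": 0},{"gripper": 0,"xyz": [-0.16,-0.116,0],"spin": 0},{"gripper": 0,"xyz": [-0.188,-0.061,0],"spin": 0},{"gripper": 0,"xyz": [-0.198,0,0],"spin": 0},{"gripper": 0,"xyz": [-0.188,0.061,0],"spin": 0},{"gripper": 0,"xyz": [-0.16,0.116,0],"spin": 0},{"gripper": 0,"xyz": [-0.116,0.16,0],"spin": 0},{"gripper": 0,"xyz": [-0.061,0.188,0],"spin": 0},{"gripper": 0,"xyz": [0,0.198,0],"spin": 0},{"gripper": 0,"xyz": [0.061,0.188,0],"spin": 0},{"gripper": 0,"xyz": [0.116,0.16,0],"spin": 0},{"gripper": 0,"xyz": [0.16,0.116,0],"spin": 0},{"gripper": 0,"xyz": [0.188,0.061,0],"spin": 0}]'

```text
time: 12.8
eef_pos: [0.5547, 0.1902, 0.1722]
tcp_rot: [-3.142, -0.0, 0.001]
contact_force: [0.1, 1.3, 0.2]
width: 0.0164
```

Run:
```python
from h import *
s=bot.camera("side"); x=bot.sense(); print(x["eef_pos"],x["width"],x["contact_force"])
cv2.imwrite("pics/s1.png",cv2.resize(s[200:480,150:370],None,fx=2,fy=2,interpolation=cv2.INTER_CUBIC))
```

```text
[0.5565348  0.18949823 0.17222878] 0.01625276379855957 [ 2.19148277  1.56382109 -0.36386033]
```

View pics/s1.png

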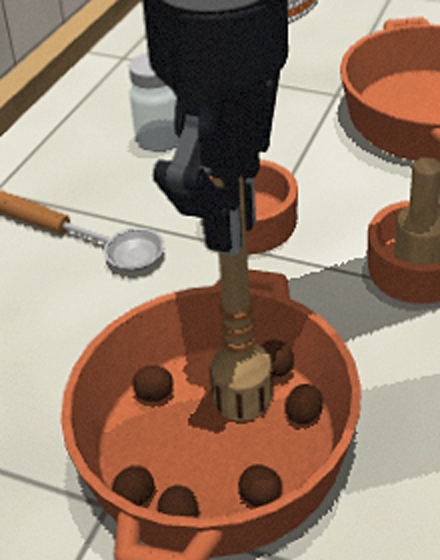

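After one turn all six nuts are in the pan and have moved, and the stick is still upright. I do two more turns.

Request:
send_rows --rows '[{"gripper": 0,"xyz": [0.198,0,0],"spin": 0},{"gripper": 0,"xyz": [0.188,-0.061,0],"spin": 0},{"gripper": 0,"xyz": [0.16,-0.116,0],"spin": 0},{"gripper": 0,"xyz": [0.116,-0.16,0],"spin": 0},{"gripper": 0,"xyz": [0.061,-0.188,0],"spin": 0},{"gripper": 0,"xyz": [0,-0.198,0],"spin": 0},{"gripper": 0,"xyz": [-0.061,-0.188,0],"spin": 0},{"gripper": 0,"xyz": [-0.116,-0.16,0],"spin": 0},{"gripper": 0,"xyz": [-0.16,-0.116,0],"spin": 0},{"gripper": 0,"xyz": [-0.188,-0.061,0],"spin": 0},{"gripper": 0,"xyz": [-0.198,0,0],"spin": 0},{"gripper": 0,"xyz": [-0.188,0.061,0],"spin": 0},{"gripper": 0,"xyz": [-0.16,0.116,0],"spin": 0},{"gripper": 0,"xyz": [-0.116,0.16,0],"spin": 0},{"gripper": 0,"xyz": [-0.061,0.188,0],"spin": 0},{"gripper": 0,"xyz": [0,0.198,0],"spin": 0},{"gripper": 0,"xyz": [0.061,0.188,0],"spin": 0},{"gripper": 0,"xyz": [0.116,0.16,0],"spin": 0},{"gripper": 0,"xyz": [0.16,0.116,0],"spin": 0},{"gripper": 0,"xyz": [0.188,0.061,0],"spin": 0}]'

```text
time: 15.35
eef_pos: [0.5539, 0.1897, 0.1718]
tcp_rot: [3.14, -0.0, -0.004]
contact_force: [0.3, 1.2, -0.4]
width: 0.0162
```

Request:
send_rows --rows '[{"gripper": 0,"xyz": [0.198,0,0],"spin": 0},{"gripper": 0,"xyz": [0.188,-0.061,0],"spin": 0},{"gripper": 0,"xyz": [0.16,-0.116,0],"spin": 0},{"gripper": 0,"xyz": [0.116,-0.16,0],"spin": 0},{"gripper": 0,"xyz": [0.061,-0.188,0],"spin": 0},{"gripper": 0,"xyz": [0,-0.198,0],"spin": 0},{"gripper": 0,"xyz": [-0.061,-0.188,0],"spin": 0},{"gripper": 0,"xyz": [-0.116,-0.16,0],"spin": 0},{"gripper": 0,"xyz": [-0.16,-0.116,0],"spin": 0},{"gripper": 0,"xyz": [-0.188,-0.061,0],"spin": 0},{"gripper": 0,"xyz": [-0.198,0,0],"spin": 0},{"gripper": 0,"xyz": [-0.188,0.061,0],"spin": 0},{"gripper": 0,"xyz": [-0.16,0.116,0],"spin": 0},{"gripper": 0,"xyz": [-0.116,0.16,0],"spin": 0},{"gripper": 0,"xyz": [-0.061,0.188,0],"spin": 0},{"gripper": 0,"xyz": [0,0.198,0],"spin": 0},{"gripper": 0,"xyz": [0.061,0.188,0],"spin": 0},{"gripper": 0,"xyz": [0.116,0.16,0],"spin": 0},{"gripper": 0,"xyz": [0.16,0.116,0],"spin": 0},{"gripper": 0,"xyz": [0,0,0],"spin": 0}]'

```text
time: 17.85
eef_pos: [0.5435, 0.1925, 0.1719]
tcp_rot: [3.14, -0.003, -0.002]
contact_force: [0.1, 0.0, -1.1]
width: 0.0161
```

Request:
send_rows --rows '[{"gripper": 0,"xyz": [0,0,-0.1],"spin": 0},{"gripper": 0,"xyz": [0,0,-0.2],"spin": 0},{"gripper": 0,"xyz": [0,0,-0.3],"spin": 0},{"gripper": 0,"xyz": [0,0,-0.4],"spin": 0},{"gripper": 0,"xyz": [0,0,-0.4],"spin": 0},{"gripper": 0,"xyz": [0,0,-0.3],"spin": 0},{"gripper": 0,"xyz": [0,0,-0.1],"spin": 0},{"gripper": 0,"xyz": [0,0,0],"spin": 0},{"gripper": 0,"xyz": [0,0,0],"spin": 0}]'

```text
time: 18.98
eef_pos: [0.5424, 0.1939, 0.2795]
tcp_rot: [3.141, 0.001, -0.003]
contact_force: [0.2, -0.5, -0.5]
width: 0.0163
```

Request:
send_rows --rows '[{"gripper": 0,"xyz": [0.066,0.16,0],"spin": 0},{"gripper": 0,"xyz": [0.133,0.321,0],"spin": 0},{"gripper": 0,"xyz": [0.2,0.482,0],"spin": 0},{"gripper": 0,"xyz": [0.2,0.482,0],"spin": 0},{"gripper": 0,"xyz": [0.2,0.482,0],"spin": 0},{"gripper": 0,"xyz": [0.2,0.482,0],"spin": 0},{"gripper": 0,"xyz": [0.135,0.321,0],"spin": 0},{"gripper": 0,"xyz": [0.133,0.321,0],"spin": 0},{"gripper": 0,"xyz": [0.066,0.16,0],"spin": 0},{"gripper": 0,"xyz": [0,0,0],"spin": 0},{"gripper": 0,"xyz": [0,0,0],"spin": 0},{"gripper": 0,"xyz": [0,0,0],"spin": 0}]'

```text
time: 20.48
eef_pos: [0.6226, 0.0027, 0.2806]
tcp_rot: [-3.141, -0.003, -0.0]
contact_force: [0.2, 0.4, -0.3]
width: 0.016
```

Run:
```python
from h import *
s=bot.camera("side"); x=bot.sense(); print(x["eef_pos"],x["width"],x["contact_force"])
p=x["eef_pos"]; 
for z in(-.161,-.06,0): print(proj("side",[p[0],p[1],p[2]+z])-[180,80])
cv2.imwrite("pics/c.png",cv2.resize(s[80:480,150:380],None,fx=1.5,fy=1.5,interpolation=cv2.INTER_CUBIC))
```

```text
[0.62270214 0.00252337 0.2805769 ] 0.01620042668084694 [-0.16695235 -0.30990135 -1.03246766]
[[ 91.59836595 176.57443292]]
[[ 88.88445413 121.99542881]]
[[87.13639044 85.53103041]]
```

View pics/c.png

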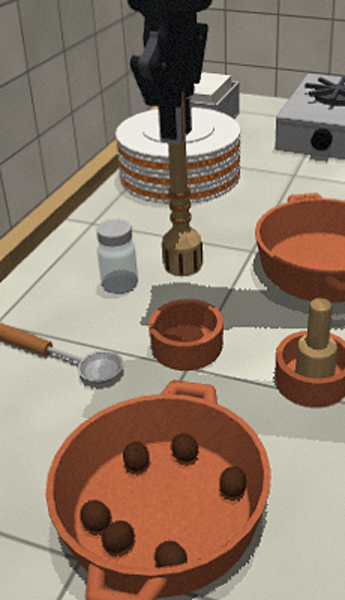

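All six nuts are in the pan and have been pushed about. The stick hangs plumb over the cup, with its foot at about (183,270) in the crop, where it should be. I lower it.

Request:
send_rows --rows '[{"gripper": 0,"xyz": [0,0.01,0.25],"spin": 0},{"gripper": 0,"xyz": [0,0,0.35],"spin": 0},{"gripper": 0,"xyz": [0,0,0.35],"spin": 0},{"gripper": 0,"xyz": [0,0,0.35],"spin": 0},{"gripper": 0,"xyz": [0,0,0.25],"spin": 0},{"gripper": 0,"xyz": [0,0,0.15],"spin": 0},{"gripper": 0,"xyz": [0,0,0.1],"spin": 0},{"gripper": 0,"xyz": [0,0,0],"spin": 0},{"gripper": 0,"xyz": [0,0,0],"spin": 0},{"gripper": 0,"xyz": [0,0,0],"spin": 0}]'

```text
time: 21.78
eef_pos: [0.6232, 0.001, 0.173]
tcp_rot: [3.142, 0.0, 0.002]
contact_force: [0.3, 1.2, -0.6]
width: 0.0162
```

Request:
send_rows --rows '[{"gripper": 0,"xyz": [0,0,0.03],"spin": 0},{"gripper": 0,"xyz": [0,0,0.02],"spin": 0},{"gripper": 0,"xyz": [0,0,0],"spin": 0},{"gripper": 0,"xyz": [0,0,0],"spin": 0}]'

```text
time: 22.28
eef_pos: [0.623, 0.0009, 0.1695]
tcp_rot: [3.141, 0.001, 0.0]
contact_force: [0.1, 0.0, -0.7]
width: 0.0161
```

Now I probe for the floor in small steps.

Request:
send_rows --rows '[{"gripper": 0,"xyz": [0,0,0.02],"spin": 0},{"gripper": 0,"xyz": [0,0,0],"spin": 0},{"gripper": 0,"xyz": [0,0,0],"spin": 0}]'

```text
time: 22.65
eef_pos: [0.6234, 0.001, 0.1694]
tcp_rot: [3.141, 0.0, 0.002]
contact_force: [-1.0, -0.7, 6.0]
width: 0.0169
```

Run:
```python
from h import *
x=bot.sense(); print(x["eef_pos"],x["contact_force"])
```

```text
[0.62340157 0.00097985 0.16944398] [-1.0009132  -0.69399226  5.98867969]
```

Contact at 6 N: the foot is on the cup's floor. I release, then rise straight up.

Request:
send_rows --rows '[{"gripper": 0.3,"xyz": [0,0,0],"spin": 0},{"gripper": 0.4,"xyz": [0,0,0],"spin": 0},{"gripper": 0.6,"xyz": [0,0,0],"spin": 0},{"gripper": 0.8,"xyz": [0,0,0],"spin": 0},{"gripper": 1,"xyz": [0,0,0],"spin": 0},{"gripper": 1,"xyz": [0,0,0],"spin": 0},{"gripper": 1,"xyz": [0,0,0],"spin": 0},{"gripper": 1,"xyz": [0,0,0],"spin": 0}]' --newtons 20

```text
time: 23.65
eef_pos: [0.6229, 0.0009, 0.1682]
tcp_rot: [3.142, 0.001, 0.0]
contact_force: [-0.3, 0.4, 0.1]
width: 0.0853
```

Request:
send_rows --rows '[{"gripper": 1,"xyz": [0,0,-0.2],"spin": 0},{"gripper": 1,"xyz": [0,0,-0.4],"spin": 0},{"gripper": 1,"xyz": [0,0,-0.5],"spin": 0},{"gripper": 1,"xyz": [0,0,-0.5],"spin": 0},{"gripper": 1,"xyz": [0,0,-0.5],"spin": 0},{"gripper": 1,"xyz": [0,0,-0.4],"spin": 0},{"gripper": 1,"xyz": [-0.5,0.5,0],"spin": 0},{"gripper": 1,"xyz": [-0.5,0.7,0],"spin": 0},{"gripper": 1,"xyz": [-0.5,0.7,0],"spin": 0},{"gripper": 1,"xyz": [-0.5,0.7,0],"spin": 0},{"gripper": 1,"xyz": [0,0.6,0],"spin": 0},{"gripper": 1,"xyz": [0,0,0],"spin": 0},{"gripper": 1,"xyz": [0,0,0],"spin": 0}]'

```text
time: 25.28
eef_pos: [0.5033, -0.1901, 0.3188]
tcp_rot: [-3.141, -0.002, -0.001]
contact_force: [0.0, -0.2, -0.1]
width: 0.0851
```

Run:
```python
from h import *
s=bot.camera("side");t=bot.camera("top"); x=bot.sense(); print(x["time"],x["eef_pos"],x["width"],x["contact_force"])
a=s[180:480,150:400]; b=t[150:450,140:390]
cv2.imwrite("pics/f.png",cv2.resize(np.hstack([a,b]),None,fx=1.5,fy=1.5,interpolation=cv2.INTER_CUBIC))
```

```text
25.375 [ 0.50345619 -0.18944279  0.31859318] 0.08552678330857881 [-0.17321625 -0.38490498 -0.43532808]
```

View pics/f.png

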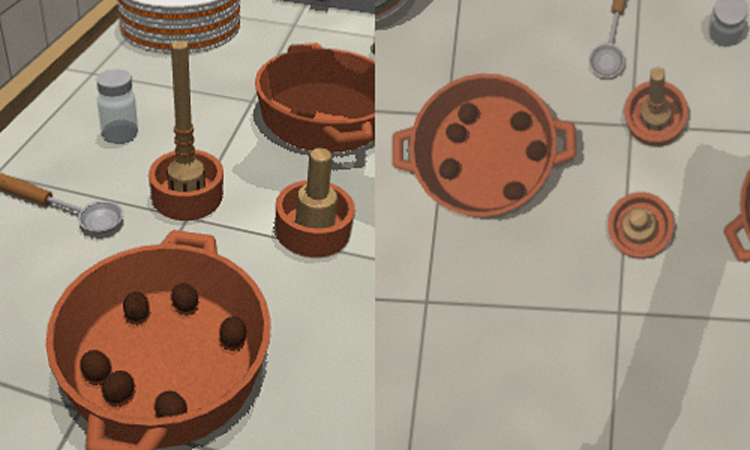

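The stick stands upright in its own cup, at (180,45)–(185,190) in the left half. Six nuts are in the pan, and the gripper is clear of everything.

```bash
python3 -c "
from plant import bot
print(bot.job_done())"
```

```text
the job is handed in; nothing more can be done
None
```

I took the stick from its cup and stirred the nuts. I then stood the stick back upright in the same cup, let go and handed the job in at about 25.4 s.

- **Stirring:** the head went down at the pan's centre, about 4 mm above the floor by my estimate. It spiralled out to a radius of about 38 mm and went round almost three full circles, the last one a step short.
- **Last checks:** in the final pictures the stick stands upright in its cup. All six nuts are in the pan and clearly moved from their starting ring. The gripper is open and clear of everything.
- **Forces:** the highest reading I saw was about 6 N, when the foot touched the cup's floor. I read forces only at the end of each move, so a brief higher one could have been missed.
- **Disagreements:** the two cameras differed by 1–6 mm on some points, and the TCP readings wandered by up to about 2 mm. The grip width read 16 mm on the 18 mm handle. No check failed.

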